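# Hang a soldered board on the leaning cooling rail

## Robot

A 6-joint arm with a two-finger parallel gripper is mounted at the origin on the work surface. World frame = base frame: x ahead of the robot, y to its left, z up, the work surface at z = 0. Lengths are in m, angles in rad, forces in N, time in s.
With the tool pointing down it reaches from about 0.35 to 0.85 m from the base axis. Payload 8.1 kg.
Tool frame: the origin (TCP) lies between the finger pads, 19 mm behind the fingertips; this is the grasp point; z points along the fingers, y is the line along which they close (so a half turn about z gives the same grasp; the last joint's range is limited). The gripper opens to 85 mm and grips with 20 to 120 N. Pads are 22 mm wide; open, the fingers measure 114 mm over their backs; the gripper's body (76 mm by 85 mm) begins 54 mm behind the grasp point. The pads swing forward as they close: fully open they stand 13 mm farther back than shut.
Start: joints at [-1.218, 0.13, 1.488, -0, 1.523, -0.085], TCP at [0.254, -0.543, 0.25] pointing down, gripper open.
Joint ranges: [-2.96, 2.96], [-0.89, 2.26], [0.02, 2.5], [-1.34, 4.48], [0, 2.73], [-2.66, 2.66]. Speed limits (rad/s): [2.39, 2.39, 2.79, 3.14, 3.14, 3.14].

## Interface

Orientations are given as a unit quaternion [w, x, y, z].
In Python, from bench import bot gives the robot as it stands.
- The arm moves only by the tool drive_tool, never from a script. Its argument "motion" is a list of rows, each a list of 2 entries, a list of its own where there are three numbers: the shift along the tool's x, y, z as a fraction of full scale, then the turn about the tool's z as a fraction of full scale. In form: [[[tx, ty, tz], turn], ...]. A call has 1 to 5 rows; each row is the pose to reach, as a shift and turn from the pose commanded when the call began, along the tool's axes at that moment; what a row does not reach only later rows make up. Full scale, the value 1, is 0.1 m for a shift and 90 degrees for a turn. A row lasts 1/12 s, in which the tool goes at most 41.7 mm and 7.16 degrees, less where a joint would pass 70% of its speed; a pose out of reach is approached as far as the arm can. A call with a number of a shift or a turn outside -1 to 1 is refused whole. A call with a gripper value outside its range is refused whole. "jaw" is the opening, from 0 (shut) to 1 (fully open), set as the call begins (left out, the last holds). The fingers move at their own pace and stop on an object; the grip force is fixed at half the most. Time passes only in rows, so rows that repeat a pose let the fingers close. It gives the time, the measured TCP pose, the force, the opening and the grip force at its end, in the units of the state.
- bot.get_state(): the state, without advancing time (a new reading comes with each control period).
- bot.read_camera(name): name is "scene" or "top"; returns the picture (420x560x3 uint8, red, green, blue); there is no depth.
- bot.calibration(name): a dict with "fx", "fy", "cx", "cy" (pixels), "rvec" (rotation vector, rad) and "tvec" (3), from world to camera coordinates, as OpenCV has them. Camera axes: x right, y down, z forward; pixel columns grow to the right and rows downward; lengths in m; the calibration is good to about 2 mm. A picture is of the moment at which its call begins. calibration takes no time and is no camera call.
- bot.job_done(): hands the job in; it is judged then, once.
The state is a dict: "time_s": time; "qpos": joint angles; "joint_vel": joint speeds; "tau": joint torques, N m; "tool_pos": TCP position; "orientation": TCP orientation; "contact_force": force on the tool from outside, world axes, zero at the start; "torque": the same for the moment, N m; "width": opening from 0.0 (shut) to 1.0 (fully open); "finger_force": force on a finger pad.
Only numpy, scipy, OpenCV 4.12 (cv2) and the standard library are available. Lean on these libraries where they do the work, as an engineer would, in place of code of your own. Each camera call takes 0.05 s, during which the arm holds its last target. There are 200 camera calls.

## Task

Lift the blue board hanger up off its soldering stand and hook it over the leaning rail, fully down, within the yellow loading zone. Then, keeping it hooked on the rail, slide it along until it just touches the red stop clip without shifting the clip, and let go so that it hangs there by itself. Leave the solder spool, the yellow meter and the sponge tin where they are.

Things in the scene. Friction and masses are not known exactly. Their poses are not given: they have to be found in the camera images.
- hanger: Rigid blue plastic board hanger, 80 to 130 g. Origin: middle of the roof of its downward-open hook slot, which rests on a strip's top edge when hung. z up along the hanger, y across it (along the strip when hung), x from spine to lip. Slot 10 mm wide (x -5 to 5); spine x -13 to -5; lip x 5 to 11, down to z -32, flared at its end. Hung on the stand at the start, swung up to 10 degrees.
- hanger_grip (a point): Middle of the hanger's grip block, 34 mm above the hanger's origin along its z, axes as the hanger. Block 22 mm in x, 24 mm in y (sides at y -12 and +12), from z +8 to +50 of the hanger. A pinch across y with the TCP here keeps the fingertips above the slot roof and the clip.
- hanger_board (a point): Middle of the plate with the green circuit board, 80 mm below and 9 mm to -x of the hanger's origin, axes as the hanger. Plate with parts 16 mm thick (x), 92 mm wide (y), from z -44 to -116 of the hanger; on the -x side of the strip when hung.
- stand: Soldering stand, fixed. Black base 100 x 190 x 16 mm, origin at the centre of its underside, z up. Carries an upright aluminium strip along y, 6 mm thick (x), 30 mm tall, top edge 150 mm above the origin, between posts at y -78 and +78 mm. The hanger hangs on it near the middle, lip on the +x side, and must rise 40 mm to unhook, 120 mm to pass over the stand.
- strip: The rail: fixed aluminium strip 6 mm thick (x), 450 mm long (y, level), 30 mm tall (z). Origin: middle of its top edge, 190 mm above the table. Its z leans 30 degrees from vertical towards the robot. A hung hanger has its axes within 10 degrees of the strip's, lip on the far +x side: it must be tilted to go on. Posts at y -225 and +225 mm, free below.
- load_zone (a point): Middle of the yellow loading zone (60 mm long) on the strip's top edge, at y = -120 mm of the strip; axes as the strip.
- clip: Red stop clip on the strip, 16 mm along it (y), 28 mm thick (x), from 7 mm above the top edge to 37 mm below. Origin at its middle on the strip's top edge, axes as the strip. Held by friction: it shifts if pushed with more than about 12 N. Its place on the +y half of the strip varies.
- clip_face (a point): Point on the clip's face towards the loading zone (-y), at the strip's top edge, axes as the strip. The hanger touches it when the hanger's origin is 12 mm from here towards -y (up to 14 mm if the hanger is a little askew).
- spool: Bystander: loose solder spool, 64 mm diameter, 70 mm tall, upright, white flanges; origin at the centre of its underside.
- meter: Bystander: loose yellow hand meter lying flat, 150 x 80 x 42 mm; origin at the centre of its underside.
- sponge: Bystander: loose dark tin with a sponge, 90 x 70 x 25 mm; origin at the centre of its underside.
There are look-alikes about, which are no part of the job. There is more than one size of the stand; the one meant has the size given above. Leave any purple look-alike of the hanger alone.

How it is judged:
By the outcome, as a careful person would: the job done as asked, in the order asked, and still so for the second after the job is handed in, with the robot touching nothing.
It also fails if it takes over 58 s, if anything falls off the work surface, if the arm or the gripper's body presses on something with over 40 N, if the wrist force passes 120 N, or if a joint passes its speed limit or range.

## Working session

There is one attempt and no reset: what is moved stays moved. The work goes in short steps, Python scripts to look and compute and a tool call to move; the robot and the scene stay as the last step left them, time stands still between calls to the robot, and variables do not carry over. Pictures are saved under pics/ and viewed, at most 10 in all, crops included, and the job is handed in when it is done.

Besides the shell and the picture viewer there is one more tool, called after ">>>" in YAML: its name, and indented under it one key for each argument. drive_tool: Moves the arm, as the interface text tells. Shift numbers are shares of 0.1 m and turn numbers shares of 90 degrees, none past 1 either way. Its arguments: {"type":"object","properties":{"motion":{"type":"array"},"jaw":{"type":"number"}},"required":["motion"]}

```bash
mkdir -p pics; python3 - <<'E'
from bench import bot
import cv2,json
for n in("scene","top"):
    im=bot.read_camera(n);cv2.imwrite(f"pics/{n}0.png",cv2.resize(im[:,:,::-1],(800,600),interpolation=cv2.INTER_CUBIC));cv2.imwrite(f"pics/raw_{n}.png",im[:,:,::-1]);print(n,bot.calibration(n))
s=bot.get_state();print(s)
E
```

```text
scene {'fx': 433.51944170266, 'fy': 433.51944170266, 'cx': 273.778571671179, 'cy': 206.46734556490904, 'rvec': array([ 1.63304617,  2.14111367, -0.69225139]), 'tvec': array([ 0.16325454, -0.29516596,  1.29703307])}
top {'fx': 404.0941954287308, 'fy': 404.0941954287308, 'cx': 281.10435715667836, 'cy': 215.2999854527696, 'rvec': array([ 2.17465466, -2.13212487,  0.16976794]), 'tvec': array([-0.04570613,  0.50678455,  1.03042354])}
{'time_s': 0.1, 'qpos': array([-1.21839064e+00,  1.31092272e-01,  1.48918150e+00, -1.13532551e-05,
        1.52298423e+00, -8.53812022e-02]), 'joint_vel': array([ 0.00152383, -0.00291191, -0.00115415, -0.0004598 , -0.00056014,
        0.00174538]), 'tau': array([ 1.34499860e-03, -5.70949173e+01, -5.01943231e+01, -2.45233559e-04,
        8.06281896e-03, -1.15199614e-04]), 'tool_pos': array([ 0.25422829, -0.54296691,  0.24903923]), 'orientation': array([-8.24511750e-04,  9.76137937e-01,  2.17149797e-01, -1.16462026e-04]), 'contact_force': array([-0.6938832 , -0.67958119, -0.72829637]), 'torque': array([-0.02208743,  0.00554369,  0.01671325]), 'finger_force': 0.0, 'width': 1.000626357574215}
```

View pics/scene0.png

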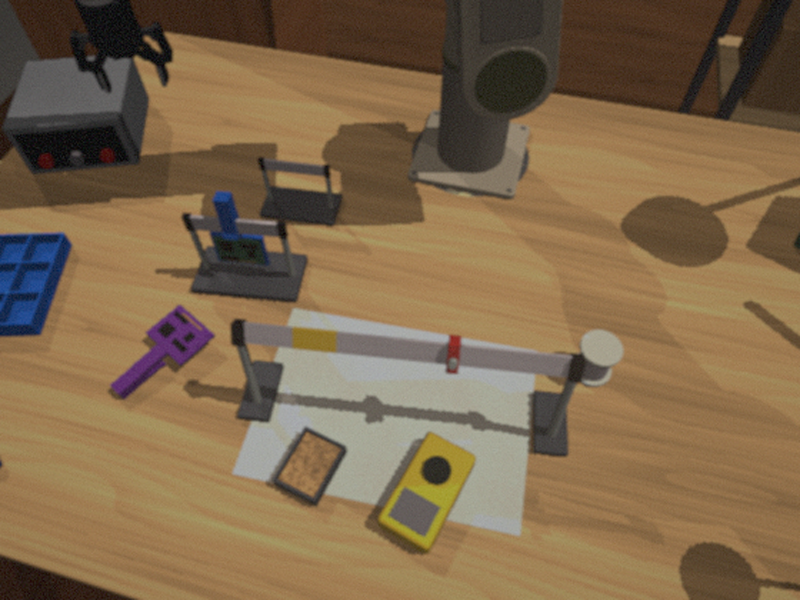

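View pics/top0.png

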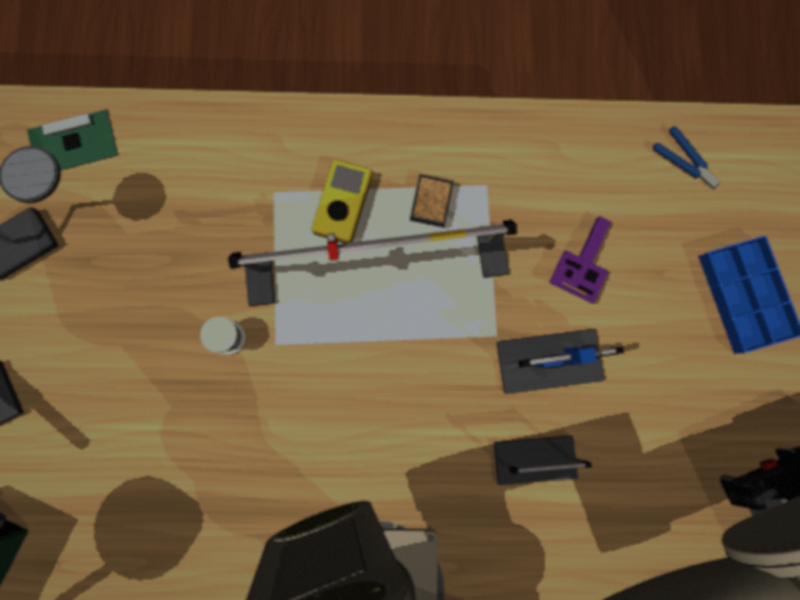

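The scene view shows the blue hanger on the large stand at about (235,235), the rail from (238,330) to (575,365), the yellow zone at (315,340), and the clip at (453,353). The top view shows the rail from (235,260) to (511,228), the clip at (333,247), the zone at (447,236), and the hanger at (580,356). I'll enlarge these areas next.

```bash
cat > h.py <<'E'
import numpy as np,cv2
from bench import bot
C={n:bot.calibration(n) for n in("scene","top")}
def KRt(n):
    c=C[n];return np.array([[c['fx'],0,c['cx']],[0,c['fy'],c['cy']],[0,0,1]]),cv2.Rodrigues(c['rvec'])[0],c['tvec']
def onz(n,u,v,z):
    K,R,t=KRt(n);o=-R.T@t;d=R.T@np.linalg.solve(K,[u,v,1]);return o+d*(z-o[2])/d[2]
def tri(us,vs,ut,vt):
    P=[];
    for n in("scene","top"):
        K,R,t=KRt(n);P.append(K@np.c_[R,t])
    X=cv2.triangulatePoints(P[0],P[1],np.array([[us],[vs]],float),np.array([[ut],[vt]],float))[:,0];return X[:3]/X[3]
def px(n,X):
    K,R,t=KRt(n);return cv2.projectPoints(np.array(X,float).reshape(-1,1,3),C[n]['rvec'],C[n]['tvec'],K,None)[0][:,0]
def crop(im,u0,v0,w,h,k):
    return cv2.resize(im[v0:v0+h,u0:u0+w],(w*k,h*k),interpolation=cv2.INTER_CUBIC)
E
python3 - <<'E'
from h import *
s=cv2.imread("pics/raw_scene.png");t=cv2.imread("pics/raw_top.png")
a=np.hstack([crop(s,125,128,100,75,4),crop(t,340,225,100,75,4)])
b=np.vstack([crop(s,155,215,265,55,3),crop(t,155,150,265,45,3)])
b=cv2.copyMakeBorder(b,0,0,0,5,0)
cv2.imwrite("pics/c1.png",cv2.convertScaleAbs(np.vstack([a,b]),alpha=1.5))
for n in C:
    K,R,tt=KRt(n);print(n,-R.T@tt)
E
```

```text
scene [0.99625559 0.11746729 0.88867654]
top [ 0.35502104 -0.02224248  1.0927752 ]
```

View pics/c1.png

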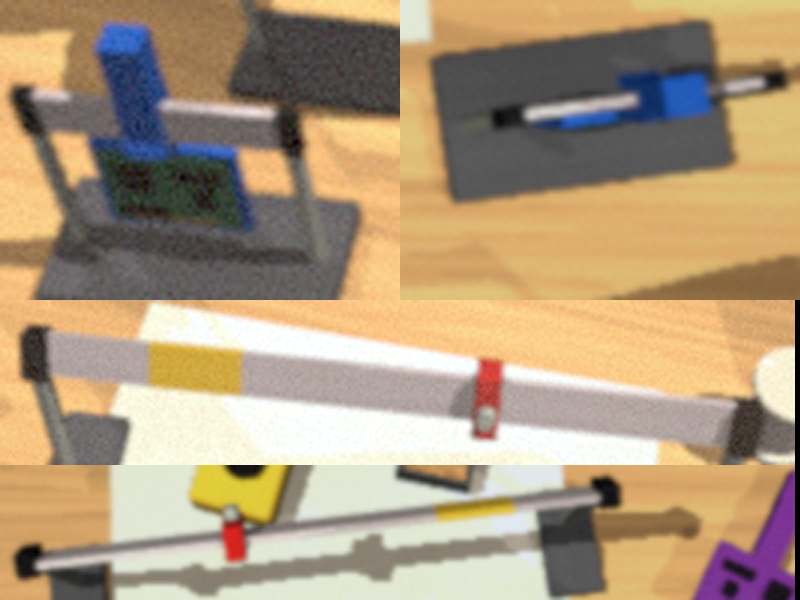

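The crop shows the block's top face centred at scene raw (156.5,137) and top raw (412,248.5). The lip faces the camera (+x), and the plate is on the robot side. The clip and zone are both clear on the rail.

```bash
python3 - <<'E'
from h import *
np.set_printoptions(precision=4,suppress=True)
S=lambda a,b:(125+a/4,128+b/4)
T=lambda a,b:(340+(a-400)/4,225+b/4)
RS=lambda a,b:(155+a/3,215+(b-300)/3)
RT=lambda a,b:(155+a/3,150+(b-465)/3)
print("blk tri",tri(*S(126,36),*T(688,94)),"onz",onz("top",*T(688,94),.2),onz("scene",*S(126,36),.2))
p=onz("top",*T(508,117),.15);q=onz("top",*T(775,80),.15);d=p-q
print("stand posts",p,q,(p+q)/2,np.linalg.norm(d),np.degrees(np.arctan2(-d[0],d[1])))
ps=onz("scene",*S(27,97),.15);qs=onz("scene",*S(290,115),.15);d=qs-ps
print(" scene",ps,qs,(ps+qs)/2,np.linalg.norm(d),np.degrees(np.arctan2(-d[0],d[1])))
# stand base corners top z=.016
b=[onz("top",*T(*c),.016) for c in((433,58),(711,22),(733,165),(453,200))];print("base",np.mean(b,0),np.linalg.norm(b[0]-b[1]),np.linalg.norm(b[1]-b[2]))
d=b[0]-b[1];print(np.degrees(np.arctan2(-d[0],d[1])))
A=onz("top",*RT(30,562),.19);B=onz("top",*RT(604,494),.19);d=A-B;print("rail",A,B,(A+B)/2,np.linalg.norm(d),np.degrees(np.arctan2(-d[0],d[1])))
A2=onz("scene",*RS(745,403),.19);B2=onz("scene",*RS(38,332),.19);d=A2-B2;print("rail sc",A2,B2,(A2+B2)/2,np.linalg.norm(d),np.degrees(np.arctan2(-d[0],d[1])))
o=(A+B+A2+B2)/4;e=(A-B+A2-B2);e/=np.linalg.norm(e)
for nm,n,c in(("zoneL","top",RT(436,517)),("zoneR","top",RT(515,508)),("zl s","scene",RS(150,345)),("zr s","scene",RS(243,350)),("clip","top",RT(233,543)),("clip-","top",RT(244,543)),("clip- s","scene",RS(477,376)),("clip+ s","scene",RS(502,378))):
    X=onz(n,*c,.19);print(nm,X,(X-o)@e)
st=bot.get_state();from scipy.spatial.transform import Rotation as Ro
w,x,y,z=st['orientation'];print(Ro.from_quat([x,y,z,w]).as_matrix(),o,e)
E
```

```text
blk tri [ 0.4147 -0.3224  0.2011] onz [ 0.4157 -0.3252  0.2   ] [ 0.4137 -0.3209  0.2   ]
stand posts [ 0.4036 -0.2363  0.15  ] [ 0.4283 -0.3937  0.15  ] [ 0.416 -0.315  0.15 ] 0.1593041472568712 8.91278814912489
 scene [ 0.431  -0.3876  0.15  ] [ 0.4047 -0.2358  0.15  ] [ 0.4178 -0.3117  0.15  ] 0.15406126420173638 9.81991179598785
base [ 0.4156 -0.3169  0.016 ] 0.18977346519045155 0.09602903603389171
8.489708572906073
rail [0.5557 0.2317 0.19  ] [ 0.6189 -0.2051  0.19  ] [0.5873 0.0133 0.19  ] 0.44130359028070915 8.237276365235463
rail sc [0.5517 0.2334 0.19  ] [ 0.6173 -0.2075  0.19  ] [0.5845 0.013  0.19  ] 0.4457447681372838 8.461729088978725
zoneL [ 0.5977 -0.0759  0.19  ] -0.08977645382425496
zoneR [ 0.6062 -0.1365  0.19  ] -0.15097545425449715
zl s [ 0.6077 -0.1345  0.19  ] -0.1492831123508256
zr s [ 0.5958 -0.0762  0.19  ] -0.08985880711719306
clip [0.5739 0.0786 0.19  ] 0.06654233707186195
clip- [0.574  0.0703 0.19  ] 0.058240316794286276
clip- s [0.5758 0.0708 0.19  ] 0.058518496600200406
clip+ s [0.5732 0.0861 0.19  ] 0.07406171413705387
[[ 0.9057  0.4239 -0.0006]
 [ 0.4239 -0.9057  0.0016]
 [ 0.0001 -0.0017 -1.    ]] [0.5859 0.0131 0.19  ] [-0.1452  0.9894  0.    ]
```

>>> drive_tool:
  motion:
    - [[0.33,-0.2,0],0.06]
    - [[0.66,-0.4,0],0.12]
    - [[1,-0.6,0],0.179]
    - [[1,-0.6,0],0.179]
  jaw: 1

```text
time_s: 0.43
tool_pos: [0.3228, -0.4417, 0.2495]
orientation: [-0.002, 0.997, 0.076, 0.001]
contact_force: [-0.8, -0.2, 0.1]
width: 1.001
finger_force: 0.0
```

```bash
cat > d.py <<'E'
import sys;from h import *
from scipy.spatial.transform import Rotation as Ro
np.set_printoptions(precision=4,suppress=True)
s=bot.get_state();w,x,y,z=s['orientation'];M=Ro.from_quat([x,y,z,w]).as_matrix()
p=np.array([float(v) for v in sys.argv[1:4]]);yaw=float(sys.argv[4])
print(s['time_s'],s['tool_pos'],"F",s['contact_force'],"tq",s['torque'],"w",s['width'],s['finger_force'],"tooly",M[:,1])
cy=np.degrees(np.arctan2(M[1,0],M[0,0]));print("yaw",cy,"shift",M.T@(p-s['tool_pos'])*10,"turn",(cy-yaw)/90)
E
python3 d.py .4157 -.323 .25 9
```

```text
0.4333 [ 0.3228 -0.4417  0.2495] F [-0.8327 -0.2048  0.1378] tq [0.0385 0.0199 0.0437] w 1.0011090612425957 0.0 tooly [ 0.1522 -0.9883 -0.003 ]
yaw 8.752499171517323 shift [ 1.099  -1.032  -0.0002] turn -0.002750009205363075
```

>>> drive_tool:
  motion:
    - [[0.35,-0.35,0],0]
    - [[0.7,-0.7,0],0]
    - [[1,-1,0],0]
    - [[1,-1,0],0]
    - [[1,-1,0],0]

```text
time_s: 0.85
tool_pos: [0.4046, -0.329, 0.2497]
orientation: [-0.001, 0.997, 0.08, 0.0]
contact_force: [0.4, -0.5, 0.3]
width: 1.0
finger_force: 0.0
```

```bash
python3 d.py .4157 -.323 .184 9
```

```text
0.85 [ 0.4046 -0.329   0.2497] F [ 0.4154 -0.5099  0.2799] tq [ 0.0291  0.0502 -0.014 ] w 1.0002784645450358 0.0 tooly [ 0.1604 -0.9871 -0.0014]
yaw 9.228952463320129 shift [ 0.1185 -0.0406  0.657 ] turn 0.0025439162591125394
```

>>> drive_tool:
  motion:
    - [[0.12,-0.04,0],0]
    - [[0.12,-0.04,0.2],0]
    - [[0.12,-0.04,0.45],0]
    - [[0.12,-0.04,0.66],0]
    - [[0.12,-0.04,0.66],0]

```text
time_s: 1.27
tool_pos: [0.4116, -0.3252, 0.1787]
orientation: [-0.003, 0.997, 0.078, -0.003]
contact_force: [-1.5, 1.4, -0.6]
width: 1.0
finger_force: 0.0
```

```bash
python3 d.py .4157 -.323 .184 9; python3 - <<'E'
from h import *
s=bot.read_camera("scene")[:,:,::-1];t=bot.read_camera("top")[:,:,::-1]
cv2.imwrite("pics/c2.png",cv2.convertScaleAbs(np.hstack([crop(s,125,98,80,100,5),crop(t,360,205,80,100,5)]),alpha=1.6))
E
python3 d.py .4157 -.323 .184 9
```

```text
1.2667 [ 0.4116 -0.3252  0.1787] F [-1.4591  1.4071 -0.6368] tq [-0.0067  0.0982 -0.0112] w 0.9996697372528309 0.0 tooly [ 0.1548 -0.9879 -0.0063]
yaw 8.910008137230282 shift [ 0.0432 -0.0153 -0.0535] turn -0.000999909586330203
1.3667 [ 0.4133 -0.3266  0.1834] F [-0.5017  0.1606 -0.273 ] tq [-0.0436 -0.023  -0.0134] w 0.9994625022339363 0.0 tooly [ 0.1549 -0.9879 -0.0019]
yaw 8.910550552311284 shift [ 0.0297 -0.0319 -0.0064] turn -0.0009938827520968492
```

View pics/c2.png

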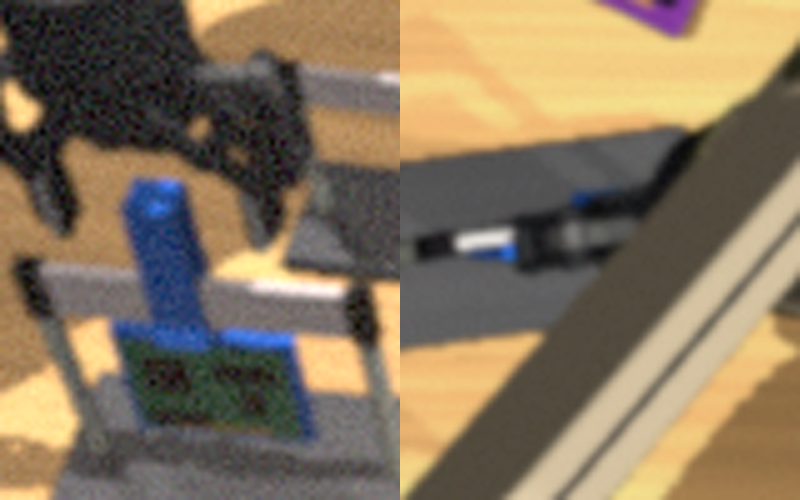

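The fingers straddle the block, with their tips at (60,225) and (262,235) and the block at (160,230). I'll centre the tool and then close.

>>> drive_tool:
  motion:
    - [[0.03,-0.03,0],0]
    - [[0.03,-0.03,0],0]

```text
time_s: 1.53
tool_pos: [0.4175, -0.3237, 0.186]
orientation: [0.001, 0.997, 0.078, 0.001]
contact_force: [0.4, 0.8, 1.0]
width: 0.998
finger_force: 0.0
```

>>> drive_tool:
  motion:
    - [[0,0,0],0]
    - [[0,0,0],0]
    - [[0,0,0],0]
    - [[0,0,0],0]
    - [[0,0,0],0]
  jaw: 0

```text
time_s: 1.95
tool_pos: [0.4164, -0.3231, 0.1842]
orientation: [0.0, 0.997, 0.078, 0.0]
contact_force: [-0.2, -1.7, 0.1]
width: 0.302
finger_force: 0.5
```

>>> drive_tool:
  motion:
    - [[0,0,0],0]
    - [[0,0,0],0]
    - [[0,0,0],0]

```text
time_s: 2.2
tool_pos: [0.4165, -0.3231, 0.1843]
orientation: [0.0, 0.997, 0.078, 0.0]
contact_force: [-1.0, 0.5, 3.7]
width: 0.276
finger_force: 58.9
```

```bash
python3 d.py .4157 -.323 .184 9
```

```text
2.2 [ 0.4165 -0.3231  0.1843] F [-1.036   0.5406  3.6543] tq [ 0.1147  0.1332 -0.0076] w 0.2762696187354566 58.895230293273926 tooly [ 0.156  -0.9878  0.0003]
yaw 8.974127582934177 shift [-0.0078 -0.0026  0.0028] turn -0.00028747130073137033
```

Gripped at 23.5 mm opening. Now I'll unhook it: rise a little, shift slightly toward the spine side, then lift clear.

>>> drive_tool:
  motion:
    - [[0,0,-0.06],0]
    - [[-0.01,0,-0.13],0]
    - [[-0.02,0,-0.2],0]
    - [[-0.02,0,-0.28],0]
    - [[-0.02,0,-0.34],0]

```text
time_s: 2.62
tool_pos: [0.4147, -0.3236, 0.2195]
orientation: [0.0, 0.997, 0.078, 0.0]
contact_force: [-0.5, 1.0, -0.4]
width: 0.274
finger_force: 58.7
```

>>> drive_tool:
  motion:
    - [[-0.03,0,-0.02],0]
    - [[-0.08,0,-0.05],0]
    - [[-0.14,0,-0.1],0]
    - [[-0.15,0,-0.3],0]
    - [[-0.15,0,-0.6],0]

```text
time_s: 3.03
tool_pos: [0.3973, -0.3245, 0.2752]
orientation: [-0.003, 0.997, 0.078, -0.002]
contact_force: [0.3, -0.4, -1.0]
width: 0.272
finger_force: 58.8
```

>>> drive_tool:
  motion:
    - [[0,0,-0.25],0]
    - [[0,0,-0.5],0]
    - [[0,0,-0.5],0]
    - [[0,0,-0.5],0]

```text
time_s: 3.37
tool_pos: [0.3997, -0.3264, 0.3299]
orientation: [0.001, 0.997, 0.078, 0.001]
contact_force: [-0.1, 0.4, -1.3]
width: 0.273
finger_force: 59.0
```

```bash
python3 - <<'E'
from h import *
s=bot.read_camera("scene")[:,:,::-1];t=bot.read_camera("top")[:,:,::-1]
cv2.imwrite("pics/c3.png",cv2.convertScaleAbs(np.hstack([crop(s,125,70,100,120,4),crop(t,360,195,100,120,4)]),alpha=1.6))
E
python3 d.py .4157 -.323 .33 9
```

```text
3.4667 [ 0.399  -0.3255  0.3269] F [-0.3873 -0.355  -1.9686] tq [ 0.0034 -0.0188  0.0031] w 0.27551401267139264 59.01076018810272 tooly [ 0.1557 -0.9878 -0.0012]
yaw 8.959173373514878 shift [ 0.1684  0.0013 -0.0311] turn -0.0004536291831680275
```

View pics/c3.png

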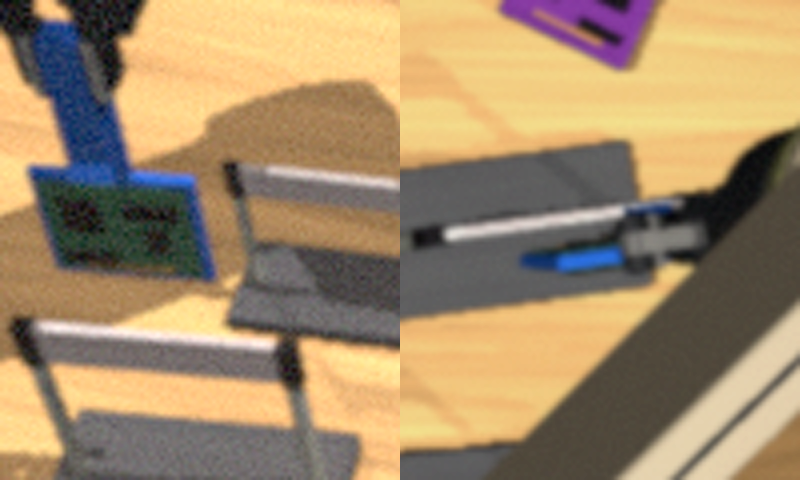

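The hanger is clear of the stand. The plate corners in the scene crop are (30,168), (200,180), (215,280) and (60,268). I'll fit the tilt from them.

```bash
cat >> h.py <<'E'
from scipy.optimize import least_squares
from scipy.spatial.transform import Rotation as Ro
PL=np.array([[-5,-46,-44],[-5,46,-44],[-5,46,-116],[-5,-46,-116]])/1000
def pose(origin,yaw,th,roll=0): # columns hanger axes; th = top toward robot
    return Ro.from_euler('ZYX',[yaw,-th,roll],degrees=True).as_matrix()
def fit(obs,tcp,yaw,n="scene",pts=PL):
    # fit tilt, yaw, roll and origin along hanger z
    def f(p):
        R=pose(0,yaw,p[0],p[1]);o=tcp-R@[0,0,.034+p[2]]
        return (px(n,o+pts@R.T)-obs).ravel()
    r=least_squares(f,[0,0,0],x_scale=[10,10,.01]);R=pose(0,yaw,*r.x[:2])
    return r.x,np.abs(r.fun).max(),tcp-R@[0,0,.034+r.x[2]],R
E
python3 - <<'E'
from h import *
np.set_printoptions(precision=4,suppress=True)
o=np.array([[30,168],[200,180],[215,280],[60,268]])/4+[125,70]
s=bot.get_state()
for x in(-5,-9):
    P=PL.copy();P[:,0]=x/1000
    print(fit(o,s['tool_pos'],9,pts=P)[:3])
E
```

```text
(array([ 1.2677,  0.229 , -0.0018]), np.float64(1.5555796161222304), array([ 0.3997, -0.3253,  0.2948]))
(array([ 2.2146, -0.1953, -0.    ]), np.float64(1.28999553319116), array([ 0.4004, -0.3254,  0.293 ]))
```

>>> drive_tool:
  motion:
    - [[0.25,0,0],0]
    - [[0.52,0,0],0]
    - [[0.52,0,0.3],0]
    - [[0.52,0,0.6],0]
    - [[0.52,0,0.78],0]

```text
time_s: 3.88
tool_pos: [0.4496, -0.316, 0.2445]
orientation: [-0.002, 0.997, 0.079, -0.002]
contact_force: [-0.8, 0.3, -1.8]
width: 0.273
finger_force: 58.9
```

>>> drive_tool:
  motion:
    - [[0,0,0],0]
    - [[-0.05,0,0],0]
    - [[-0.1,0,0],0]
    - [[-0.16,0,0],0]
    - [[-0.22,0,0],0]

```text
time_s: 4.3
tool_pos: [0.4291, -0.3218, 0.2519]
orientation: [0.001, 0.997, 0.078, 0.001]
contact_force: [0.6, -0.5, -0.0]
width: 0.271
finger_force: 59.0
```

```bash
python3 d.py .39 -.327 .249 9
```

```text
4.3 [ 0.4291 -0.3218  0.2519] F [ 0.6489 -0.472  -0.0217] tq [ 0.0075 -0.1771 -0.0741] w 0.27142900319473645 59.00100767612457 tooly [ 0.1558 -0.9878  0.0023]
yaw 8.962880530621657 shift [-0.3947 -0.0093  0.0281] turn -0.0004124385486482554
```

>>> drive_tool:
  motion:
    - [[-0.05,0,0],0]
    - [[-0.1,0,0],0]
    - [[-0.15,0,0],0]
    - [[-0.2,0,0],0]
    - [[-0.24,0,0],0]

```text
time_s: 4.72
tool_pos: [0.4063, -0.3254, 0.2515]
orientation: [0.001, 0.997, 0.078, 0.002]
contact_force: [6.2, -0.6, -2.3]
width: 0.272
finger_force: 58.8
```

```bash
python3 - <<'E'
from h import *
s=bot.read_camera("scene")[:,:,::-1];t=bot.read_camera("top")[:,:,::-1]
cv2.imwrite("pics/c4.png",cv2.convertScaleAbs(np.hstack([crop(s,125,100,100,120,4),crop(t,360,195,100,120,4)]),alpha=1.6))
E
python3 d.py .39 -.327 .249 9
```

```text
4.8167 [ 0.4061 -0.3254  0.2515] F [ 5.338  -0.6824 -0.8963] tq [-0.0812 -1.1523 -0.1117] w 0.26912488368841025 59.00564968585968 tooly [ 0.1555 -0.9878  0.0025]
yaw 8.944943701267347 shift [-0.1615 -0.009   0.0245] turn -0.0006117366525850363
```

View pics/c4.png

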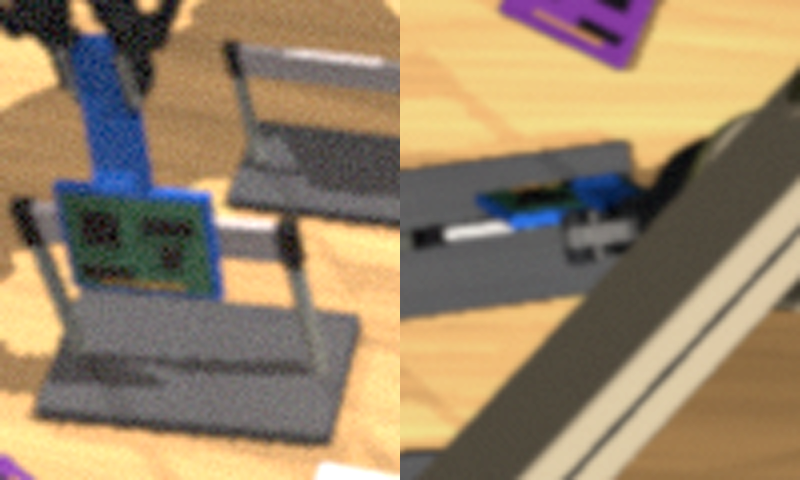

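The plate pivots against the stand's strip at about 6 N and the tilt is building up, so I'll continue.

>>> drive_tool:
  motion:
    - [[-0.05,0,0],0]
    - [[-0.1,0,0],0]
    - [[-0.15,0,0],0]
    - [[-0.2,0,0],0]
    - [[-0.25,0,0],0]

```text
time_s: 5.23
tool_pos: [0.3816, -0.3288, 0.2511]
orientation: [0.001, 0.997, 0.078, 0.002]
contact_force: [6.8, 0.6, -1.6]
width: 0.271
finger_force: 58.7
```

>>> drive_tool:
  motion:
    - [[0,0,0],0]
    - [[0.1,0,0],0]
    - [[0.2,0,-0.1],0]
    - [[0.2,0,-0.5],0]
    - [[0.2,0,-0.8],0]

```text
time_s: 5.65
tool_pos: [0.4007, -0.3248, 0.3304]
orientation: [-0.001, 0.997, 0.078, -0.001]
contact_force: [0.8, -0.4, -0.0]
width: 0.271
finger_force: 59.0
```

>>> drive_tool:
  motion:
    - [[0,0,0],0]
    - [[0,0,0],0]

```text
time_s: 5.82
tool_pos: [0.4018, -0.3263, 0.3326]
orientation: [0.002, 0.997, 0.078, 0.001]
contact_force: [0.7, -0.9, -1.5]
width: 0.272
finger_force: 59.3
```

```bash
python3 - <<'E'
from h import *
s=bot.read_camera("scene")[:,:,::-1]
cv2.imwrite("pics/c5.png",cv2.convertScaleAbs(crop(s,125,60,100,100,6),alpha=1.6))
E
python3 d.py .39 -.327 .249 9
```

```text
5.8667 [ 0.4011 -0.3257  0.3304] F [-0.2069 -0.0066 -1.1493] tq [ 0.047   0.0573 -0.0453] w 0.2780286779931208 59.253721833229065 tooly [ 0.156  -0.9878  0.0011]
yaw 8.976715894785372 shift [-0.1118 -0.0055  0.8142] turn -0.00025871228016253805
```

View pics/c5.png

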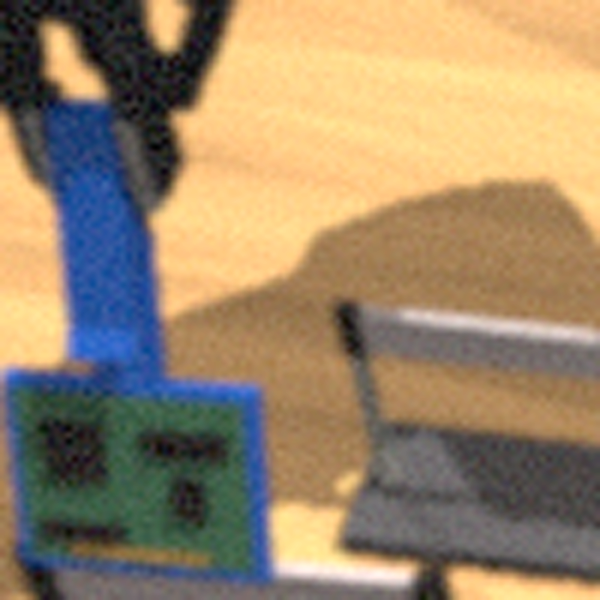

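The tilted plate's corners are now at crop (5,372), (267,385), (270,580) and (20,572). I'll fit the tilt again and work out the rail targets.

```bash
cat > tgt.py <<'E'
from h import *
o=np.array([.5859,.0131,.19]);YAW=8.4
RS=pose(0,YAW,30)
def tcp_at(P,th,g=.034):  # hanger origin at strip coords P (m), hanger tilt th
    return o+RS@np.array(P)+pose(0,YAW,th)@[0,0,g]
E
python3 - <<'E'
from tgt import *
np.set_printoptions(precision=4,suppress=True)
ob=np.array([[5,372],[267,385],[270,580],[20,572]])/6+[125,60]
s=bot.get_state()
r=fit(ob,s['tool_pos'],9);print(r[:3])
for P in([-.02,-.12,.06],[-.008,-.12,.04],[-.0015,-.12,.036],[-.0015,-.12,0],[0,.046,0]):
    print(P,tcp_at(P,r[0][0],.034+r[0][2]))
E
```

```text
(array([29.807 ,  1.3656, -0.0016]), np.float64(1.3511999827595673), array([ 0.4169, -0.3224,  0.3023]))
[-0.02, -0.12, 0.06] [ 0.5407 -0.1149  0.2601]
[-0.008, -0.12, 0.04] [ 0.5609 -0.1119  0.2487]
[-0.0015, -0.12, 0.036] [ 0.5684 -0.1108  0.2485]
[-0.0015, -0.12, 0] [ 0.5862 -0.1082  0.2173]
[0, 0.046, 0] [0.5633 0.0563 0.2181]
```

>>> drive_tool:
  motion:
    - [[0,-0.3,0],0]
    - [[0.1,-0.65,0],0.006]
    - [[0.3,-1,0],0.006]
    - [[0.5,-1,0],0.006]
    - [[0.7,-1,0],0.006]

```text
time_s: 6.28
tool_pos: [0.4542, -0.2136, 0.3284]
orientation: [-0.001, 0.997, 0.074, -0.001]
contact_force: [0.1, -0.1, -1.3]
width: 0.269
finger_force: 59.7
```

>>> drive_tool:
  motion:
    - [[0.2,-0.3,0],0]
    - [[0.4,-0.6,0],0]
    - [[0.6,-0.87,0],0]
    - [[0.7,-0.87,0],0]
    - [[0.7,-0.87,0],0]

```text
time_s: 6.7
tool_pos: [0.5113, -0.1173, 0.3276]
orientation: [-0.001, 0.997, 0.075, -0.002]
contact_force: [0.6, 0.5, -1.4]
width: 0.27
finger_force: 59.9
```

>>> drive_tool:
  motion:
    - [[0,0,0.2],0]
    - [[0,0,0.4],0]
    - [[0,0,0.6],0]
    - [[0,0,0.6],0]
    - [[0,0,0.6],0]

```text
time_s: 7.12
tool_pos: [0.509, -0.1197, 0.2679]
orientation: [-0.001, 0.997, 0.073, -0.002]
contact_force: [0.2, -0.7, 0.7]
width: 0.274
finger_force: 59.8
```

```bash
python3 - <<'E'
from h import *
s=bot.read_camera("scene")[:,:,::-1];t=bot.read_camera("top")[:,:,::-1]
cv2.imwrite("pics/c6.png",cv2.convertScaleAbs(np.hstack([crop(s,155,150,100,120,4),crop(t,270,120,100,120,4)]),alpha=1.6))
E
python3 d.py .5407 -.1149 .2601 8.4
```

```text
7.2167 [ 0.5106 -0.1201  0.2709] F [-0.0851  0.221  -2.3083] tq [ 0.0029  0.0455 -0.0138] w 0.2703920181778006 59.81054484844208 tooly [ 0.1459 -0.9893  0.0004]
yaw 8.390614488474018 shift [ 0.3048 -0.0073  0.1078] turn -0.00010428346139980486
```

View pics/c6.png

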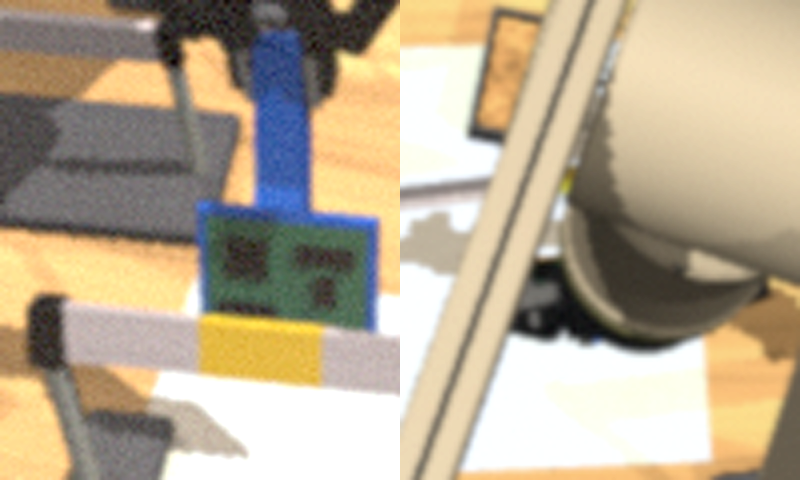

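The plate is just behind the zone, at crop (290,270), and the yellow zone is at (262,348). Next I'll bring the lip above the rail's top edge.

>>> drive_tool:
  motion:
    - [[0.15,-0.01,0.09],0]
    - [[0.3,-0.01,0.18],0]
    - [[0.45,-0.01,0.26],0]
    - [[0.45,-0.01,0.26],0]
    - [[0.45,-0.01,0.26],0]

```text
time_s: 7.63
tool_pos: [0.5553, -0.1121, 0.2448]
orientation: [0.0, 0.997, 0.074, 0.0]
contact_force: [-1.1, 0.4, -0.7]
width: 0.278
finger_force: 60.0
```

>>> drive_tool:
  motion:
    - [[0.03,0,-0.01],0]
    - [[0.06,0,-0.02],0]
    - [[0.09,0,-0.035],0]
    - [[0.12,0,-0.05],0]
    - [[0.12,0,-0.05],0]

```text
time_s: 8.05
tool_pos: [0.5675, -0.1103, 0.25]
orientation: [0.0, 0.997, 0.074, 0.001]
contact_force: [0.4, 0.3, -1.3]
width: 0.275
finger_force: 60.0
```

```bash
python3 - <<'E'
from h import *
s=bot.read_camera("scene")[:,:,::-1]
cv2.imwrite("pics/c7.png",cv2.convertScaleAbs(crop(s,185,160,80,90,6),alpha=1.6))
E
python3 d.py .5684 -.1108 .2485 8.4
```

```text
8.1 [ 0.5673 -0.1102  0.2496] F [-0.1144 -1.0075 -0.3584] tq [0.01   0.0651 0.0174] w 0.2712611320235092 60.01958727836609 tooly [ 0.1468 -0.9892  0.0004]
yaw 8.438818825383514 shift [0.0104 0.0074 0.0114] turn 0.0004313202820390395
```

View pics/c7.png

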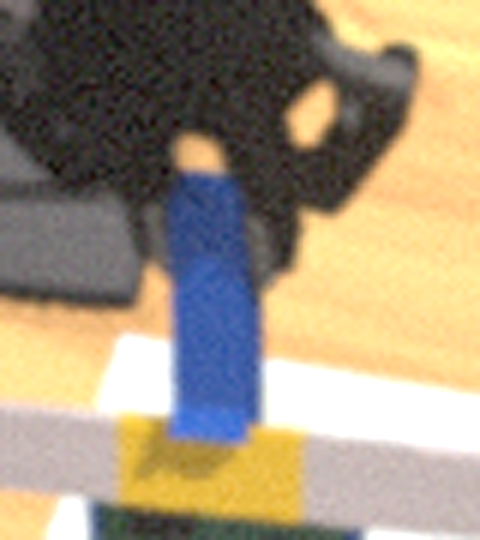

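The lip end, at crop (207,440), is just past the top edge and centred in the yellow zone (120–302). There's no contact yet. I'll slide it down along the rail's lean.

>>> drive_tool:
  motion:
    - [[0.02,0,0.035],0]
    - [[0.04,0,0.07],0]
    - [[0.06,0,0.104],0]
    - [[0.08,0,0.139],0]
    - [[0.08,0,0.139],0]

```text
time_s: 8.52
tool_pos: [0.5752, -0.1088, 0.2342]
orientation: [-0.0, 0.997, 0.074, 0.0]
contact_force: [3.4, 0.4, -1.3]
width: 0.273
finger_force: 60.0
```

```bash
python3 d.py .5862 -.1082 .2173 8.4
```

```text
8.5167 [ 0.5752 -0.1088  0.2342] F [ 3.3594  0.4442 -1.28  ] tq [ 0.052  -0.4824  0.0457] w 0.2725426877768395 60.01936912536621 tooly [ 0.1468 -0.9892 -0.0003]
yaw 8.4410675038169 shift [0.1094 0.0101 0.169 ] turn 0.0004563055979655475
```

>>> drive_tool:
  motion:
    - [[0.03,0,0.035],0]
    - [[0.05,0,0.07],0]
    - [[0.07,0,0.104],0]
    - [[0.08,0,0.12],0]
    - [[0.08,0,0.12],0]

```text
time_s: 8.93
tool_pos: [0.5825, -0.1077, 0.2221]
orientation: [-0.0, 0.997, 0.074, -0.001]
contact_force: [-0.2, 0.1, -1.2]
width: 0.275
finger_force: 60.0
```

```bash
python3 d.py .5862 -.1082 .2173 8.4
```

```text
8.9333 [ 0.5825 -0.1077  0.2221] F [-0.1529  0.0627 -1.1746] tq [-0.026   0.0328 -0.0389] w 0.27504624318369064 59.96917963027954 tooly [ 0.1468 -0.9892 -0.0006]
yaw 8.439365566144968 shift [0.0363 0.0107 0.0481] turn 0.0004373951793885272
```

>>> drive_tool:
  motion:
    - [[0.015,0,0.025],0]
    - [[0.03,0,0.05],0]
    - [[0.03,0,0.05],0]

```text
time_s: 9.18
tool_pos: [0.5846, -0.1077, 0.2206]
orientation: [0.0, 0.997, 0.073, -0.001]
contact_force: [-17.0, 1.7, 17.2]
width: 0.273
finger_force: 62.4
```

```bash
python3 d.py .5862 -.1082 .2173 8.4
```

```text
9.1833 [ 0.5846 -0.1077  0.2206] F [-17.021    1.7478  17.2315] tq [0.2578 2.7807 0.1204] w 0.2734078055829511 62.436665296554565 tooly [ 0.1465 -0.9892  0.0005]
yaw 8.42581102948794 shift [0.0156 0.0076 0.033 ] turn 0.00028678921653266796
```

The force rose sharply and the height is within 1 mm of the seated value, so it's on the top edge. I'll ease off the preload.

>>> drive_tool:
  motion:
    - [[-0.015,0,-0.015],0]
    - [[-0.025,0,-0.025],0]
    - [[-0.025,0,-0.025],0]

```text
time_s: 9.43
tool_pos: [0.5833, -0.1078, 0.2208]
orientation: [0.0, 0.997, 0.073, 0.0]
contact_force: [0.3, 0.2, -0.1]
width: 0.274
finger_force: 60.0
```

```bash
python3 d.py .5862 -.1082 .2173 8.4
```

```text
9.4333 [ 0.5833 -0.1078  0.2208] F [ 0.328   0.2105 -0.0509] tq [ 0.0226 -0.0149 -0.04  ] w 0.2739604127279978 60.03533363342285 tooly [ 0.1465 -0.9892  0.0002]
yaw 8.42654870832866 shift [0.0283 0.0079 0.0351] turn 0.0002949856480962194
```

>>> drive_tool:
  motion:
    - [[0.004,0,0.01],0]
    - [[0.004,0,0.015],0]
    - [[0.004,0,0.015],0]

```text
time_s: 9.68
tool_pos: [0.5836, -0.1078, 0.2203]
orientation: [0.0, 0.997, 0.074, 0.0]
contact_force: [-6.9, 0.9, 9.5]
width: 0.269
finger_force: 61.5
```

```bash
python3 d.py .5862 -.1082 .2173 8.4
```

```text
9.6833 [ 0.5836 -0.1078  0.2203] F [-6.8602  0.8727  9.4816] tq [0.0457 0.9645 0.0501] w 0.26861598965057376 61.474292278289795 tooly [ 0.1466 -0.9892  0.0004]
yaw 8.432029722391507 shift [0.0253 0.0078 0.0297] turn 0.00035588580435006947
```

It's seated: the reaction is along the strip's z, at the expected height. Now I'll slide it along the rail with the contact lightened.

>>> drive_tool:
  motion:
    - [[-0.004,-0.05,-0.01],0]
    - [[-0.004,-0.2,-0.01],0]
    - [[-0.004,-0.35,-0.01],0]
    - [[-0.004,-0.5,-0.01],0]
    - [[-0.004,-0.6,-0.01],0]

```text
time_s: 10.1
tool_pos: [0.5742, -0.046, 0.2202]
orientation: [-0.0, 0.997, 0.074, 0.0]
contact_force: [-0.3, -2.7, 2.3]
width: 0.269
finger_force: 60.4
```

```bash
python3 d.py .5633 .0563 .2203 8.4
```

```text
10.1 [ 0.5742 -0.046   0.2202] F [-0.271  -2.6627  2.2819] tq [-0.4272 -0.1777 -0.0554] w 0.2692380699757253 60.39260387420654 tooly [ 0.1478 -0.989  -0.0002]
yaw 8.499906481576778 shift [ 0.0433 -1.0281 -0.0004] turn 0.0011100720175197488
```

>>> drive_tool:
  motion:
    - [[0,-0.15,0],0]
    - [[0,-0.35,0],0]
    - [[0,-0.55,0],0]
    - [[0,-0.75,0],0]
    - [[0,-0.85,0],0]

```text
time_s: 10.52
tool_pos: [0.5617, 0.0388, 0.2202]
orientation: [-0.0, 0.997, 0.074, 0.0]
contact_force: [3.0, -1.2, 0.7]
width: 0.271
finger_force: 60.2
```

>>> drive_tool:
  motion:
    - [[0,0,0],0]
    - [[0,0,0],0]

```text
time_s: 10.68
tool_pos: [0.562, 0.037, 0.2202]
orientation: [-0.0, 0.997, 0.075, 0.0]
contact_force: [2.6, 3.9, 1.3]
width: 0.273
finger_force: 60.2
```

```bash
python3 d.py .5633 .0563 .2203 8.4;python3 - <<'E'
from h import *
cv2.imwrite("pics/before.png",bot.read_camera("scene")[:,:,::-1])
E
```

```text
10.6833 [0.562  0.037  0.2202] F [2.5851 3.938  1.3356] tq [ 0.5304 -0.4186  0.064 ] w 0.2731169168260062 60.188831090927124 tooly [ 0.1489 -0.9889 -0.0009]
yaw 8.560470976148503 shift [ 0.042  -0.1886 -0.0012] turn 0.0017830108460944731
```

>>> drive_tool:
  motion:
    - [[0.005,-0.03,0],0]
    - [[0.005,-0.06,0],0]
    - [[0.005,-0.09,0],0]
    - [[0.005,-0.11,0],0]
    - [[0.005,-0.12,0],0]

```text
time_s: 11.15
tool_pos: [0.5606, 0.0472, 0.2202]
orientation: [0.0, 0.997, 0.073, -0.0]
contact_force: [0.2, -4.1, 4.1]
width: 0.273
finger_force: 60.4
```

>>> drive_tool:
  motion:
    - [[0,-0.005,0],0]
    - [[0,-0.01,0],0]
    - [[0,-0.015,0],0]
    - [[0,-0.02,0],0]
    - [[0,-0.02,0],0]

```text
time_s: 11.57
tool_pos: [0.5603, 0.0496, 0.2202]
orientation: [0.0, 0.997, 0.074, -0.0]
contact_force: [-1.6, -4.4, 4.7]
width: 0.27
finger_force: 60.6
```

```bash
python3 d.py .5633 .0563 .2203 8.4
```

```text
11.5667 [0.5603 0.0496 0.2202] F [-1.5831 -4.3792  4.6512] tq [-0.6631  0.1352 -0.0787] w 0.27049054684192325 60.613165497779846 tooly [ 0.1467 -0.9892  0.0001]
yaw 8.433727655656893 shift [ 0.0392 -0.0623 -0.0013] turn 0.000374751729521034
```

>>> drive_tool:
  motion:
    - [[0,0,-0.005],0]
    - [[0,-0.005,-0.005],0]
    - [[0,-0.01,-0.005],0]
    - [[0,-0.015,-0.005],0]
    - [[0,-0.015,-0.005],0]

```text
time_s: 11.98
tool_pos: [0.56, 0.0515, 0.2203]
orientation: [-0.0, 0.997, 0.074, -0.0]
contact_force: [0.2, -1.0, 0.9]
width: 0.266
finger_force: 60.2
```

>>> drive_tool:
  motion:
    - [[0,-0.005,0],0]
    - [[0,-0.01,0],0]
    - [[0,-0.015,0],0]
    - [[0,-0.015,0],0]

```text
time_s: 12.32
tool_pos: [0.5598, 0.0528, 0.2203]
orientation: [-0.0, 0.997, 0.074, -0.0]
contact_force: [-0.5, 0.7, -1.0]
width: 0.272
finger_force: 59.9
```

```bash
python3 d.py .5633 .0563 .2203 8.4
```

```text
12.3167 [0.5598 0.0528 0.2203] F [-0.5174  0.6554 -0.9913] tq [ 0.006  -0.2073  0.0317] w 0.27172198769198413 59.930795431137085 tooly [ 0.1469 -0.9892 -0.0004]
yaw 8.444453807140944 shift [ 0.0397 -0.029   0.0004] turn 0.0004939311904549252
```

>>> drive_tool:
  motion:
    - [[0,-0.004,0],0]
    - [[0,-0.008,0],0]
    - [[0,-0.01,0],0]

```text
time_s: 12.57
tool_pos: [0.5597, 0.0537, 0.2205]
orientation: [-0.0, 0.997, 0.074, -0.0]
contact_force: [0.6, -0.1, -0.5]
width: 0.271
finger_force: 59.9
```

>>> drive_tool:
  motion:
    - [[0,-0.004,0],0]
    - [[0,-0.006,0],0]
    - [[0,-0.006,0],0]

```text
time_s: 12.82
tool_pos: [0.5596, 0.0542, 0.2205]
orientation: [-0.0, 0.997, 0.074, -0.0]
contact_force: [0.2, -0.0, -0.6]
width: 0.27
finger_force: 59.9
```

>>> drive_tool:
  motion:
    - [[0,-0.004,0],0]
    - [[0,-0.006,0],0]
    - [[0,-0.006,0],0]

```text
time_s: 13.07
tool_pos: [0.5595, 0.0548, 0.2205]
orientation: [-0.0, 0.997, 0.074, -0.0]
contact_force: [0.9, -0.9, 0.3]
width: 0.27
finger_force: 59.9
```

```bash
python3 d.py .5633 .0563 .2203 8.4
```

```text
13.0667 [0.5595 0.0548 0.2205] F [ 0.9388 -0.9281  0.2762] tq [0.0139 0.0191 0.0111] w 0.26996291969017533 59.88769590854645 tooly [ 0.1467 -0.9892 -0.0001]
yaw 8.436028763029388 shift [ 0.0393 -0.0092  0.0024] turn 0.0004003195892154131
```

>>> drive_tool:
  motion:
    - [[0,-0.004,0],0]
    - [[0,-0.005,0],0]
    - [[0,-0.005,0],0]

```text
time_s: 13.32
tool_pos: [0.5596, 0.055, 0.2206]
orientation: [0.0, 0.997, 0.073, -0.0]
contact_force: [0.0, -2.2, -1.6]
width: 0.273
finger_force: 59.9
```

>>> drive_tool:
  motion:
    - [[0,-0.004,0],0]
    - [[0,-0.005,0],0]
    - [[0,-0.005,0],0]

```text
time_s: 13.57
tool_pos: [0.5595, 0.0551, 0.2206]
orientation: [0.001, 0.997, 0.073, -0.0]
contact_force: [0.8, -5.2, -1.3]
width: 0.271
finger_force: 59.8
```

It's in contact: the force is 5 N and the tool has stopped moving. I'll relax to a light touch, seat it, then open.

>>> drive_tool:
  motion:
    - [[0,0.004,0.003],0]
    - [[0,0.004,0.006],0]
    - [[0,0.004,0.006],0]

```text
time_s: 13.82
tool_pos: [0.5596, 0.055, 0.2203]
orientation: [0.0, 0.997, 0.073, 0.0]
contact_force: [-0.8, -4.7, 1.4]
width: 0.271
finger_force: 60.2
```

```bash
python3 d.py .5633 .0563 .2203 8.4
```

```text
13.8167 [0.5596 0.055  0.2203] F [-0.8201 -4.6593  1.398 ] tq [-0.8613  0.1124 -0.1273] w 0.2713061737065533 60.18665850162506 tooly [ 0.1464 -0.9892  0.0005]
yaw 8.417898915420965 shift [ 0.0382 -0.0073 -0.    ] turn 0.00019887683801071728
```

Seated and touching. Opening now.

>>> drive_tool:
  motion:
    - [[0,0,0],0]
    - [[0,0,0],0]
    - [[0,0,0],0]
    - [[0,0,0],0]
    - [[0,0,0],0]
  jaw: 0.6

```text
time_s: 14.23
tool_pos: [0.5595, 0.0557, 0.2199]
orientation: [-0.0, 0.997, 0.074, -0.0]
contact_force: [0.3, -0.1, 0.2]
width: 0.597
finger_force: 0.0
```

>>> drive_tool:
  motion:
    - [[0,0,-0.1],0]
    - [[0,0,-0.3],0]
    - [[0,0,-0.6],0]
    - [[0,0,-0.9],0]
    - [[0,0,-1],0]

```text
time_s: 14.65
tool_pos: [0.561, 0.0555, 0.3262]
orientation: [0.0, 0.997, 0.074, 0.004]
contact_force: [0.3, 0.5, 0.4]
width: 0.6
finger_force: 0.0
```

>>> drive_tool:
  motion:
    - [[-0.3,0,0],0]
    - [[-0.7,0,0],0]
    - [[-1,0,0],0]
    - [[-1,0,0],0]
    - [[-1,0,0],0]

```text
time_s: 15.07
tool_pos: [0.4598, 0.0406, 0.3208]
orientation: [0.0, 0.997, 0.073, 0.001]
contact_force: [0.6, 0.5, 0.3]
width: 0.596
finger_force: 0.0
```

```bash
python3 - <<'E'
from h import *
s=bot.read_camera("scene")[:,:,::-1];b=cv2.imread("pics/before.png")
cv2.imwrite("pics/after.png",s)
f=lambda i:crop(i,240,180,130,100,6)
f=lambda i:crop(i,240,175,130,97,6)
A=cv2.resize(s[215:275,150:430],(784,168),interpolation=cv2.INTER_CUBIC)
B=crop(s,260,195,90,70,6);
B=cv2.copyMakeBorder(B,0,0,0,784-B.shape[1],0);r=crop(cv2.imread("pics/raw_scene.png"),300,225,40,40,6);B[:240,544:784]=r
cv2.imwrite("pics/c8.png",cv2.convertScaleAbs(np.vstack([B,A]),alpha=1.5))
E
```

```text
(no output)
```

View pics/c8.png

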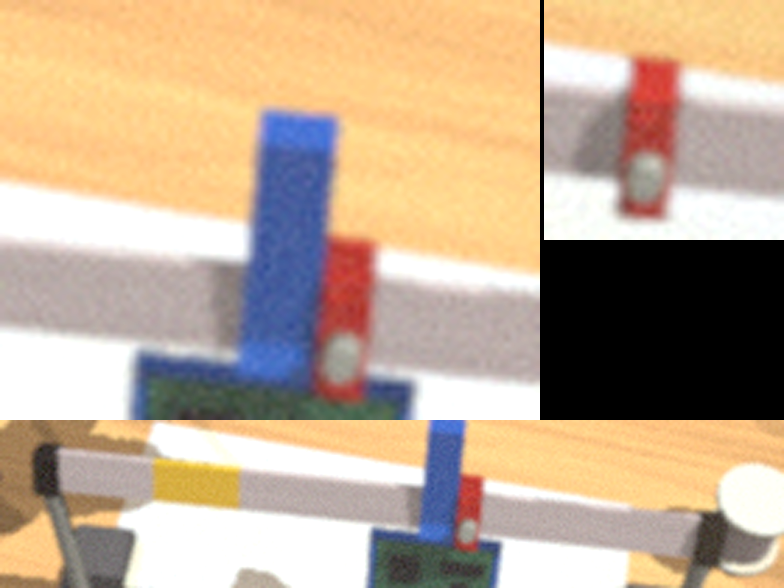

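The hanger hangs seated, with its block edge at (325,290) against the clip. The clip's knob is at raw (317,254.6) both before and after, so it hasn't shifted.

```bash
python3 -c "
from bench import bot
print(bot.job_done())"
```

```text
the job is handed in; nothing more can be done
None
```

The job is handed in at about 15 s on the robot's clock: the hanger was hooked fully down in the yellow zone, slid along to the stop clip, and now hangs there by itself; in the last picture it touches the clip, the clip has not moved, and the arm never went near the spool, meter or sponge tin.

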